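# Index the egg box to the cooling station and read its temperature

### The job

Push the carrier with the box of boiled eggs one station to the robot's left along its rail, so that it clicks to rest at the middle station (green tab), without running past it and with the box still sitting in the carrier. Then pick up the yellow thermometer, point its lens squarely at the middle of the black patch on the side of the box that faces the robot, from about 4 to 12 cm away and hold it still there for two seconds. Lay it back flat in the middle of its cork mat, let go, and leave everything else on the worktop where it is.

Things in the scene. Friction and masses are not known exactly. Their poses are not given: they have to be found in the camera images.
- rail: aluminium slide rail fixed to the worktop, 420 mm long (its y), 80 mm wide (x), 25 mm high; origin at the centre of its underside, its +y is the sliding direction (towards the robot's left), its -x side faces the robot. Three flat tabs 60 x 40 x 14 mm stick out of the front side, to 100 mm in front of the rail's centre line, at the stations y = -100 mm (white), 0 (green), +100 mm (blue).
- carrier (a joint): travel of the carrier along the rail's +y in m: 0 at the first station (white tab, where it starts), 0.100 at the middle station (green), 0.200 at the last (blue). A spring plunger clicks into each station over a ridge 12 mm to either side of it; about 5 N push it over a ridge, 1 N along the free stretch between.
- carrier_seat (a point): centre of the carrier's floor, 34 mm above the worktop, where the egg box's underside centre rests; axes as the rail's. Grey carrier: floor 110 mm (x) by 170 mm (y, from -105 to +65 mm of this point), with lips 11 mm high round the box; a small red pointer at its front edge is level with this point.
- carrier_handle (a point): point on the axis of the carrier's upright red square handle post, 24 mm below the post's top. The post is 18 x 18 mm, stands 75 mm above the carrier's floor, its top 109 mm above the worktop, at the carrier's robot-right (-y) end, 32 mm clear of the egg box. Axes as the rail's.
- middle_station (a point): point fixed to the rail where carrier_seat must come to lie (middle station, green tab).
- egg_box: clear plastic flip-top storage box, closed, 90 mm (x) by 110 mm (y), 64 mm high, about 0.35 kg, with brown eggs in it, loose in the carrier with 2.5 mm play; origin at the centre of its underside, -x side faces the robot.
- patch (a point): centre of the matt black round patch, 44 mm across, on the box's front (-x) face, 34 mm above the box's underside (68 mm above the worktop); axes as the box's, so the outward direction is -x. A black tape stripe 16 mm wide and 30 mm long on the lid, running back from its front edge, marks from above where the patch is along the box.
- thermometer: yellow bar-shaped infrared thermometer, 135 mm long (its x), 34 mm wide (y), 30 mm high (z), about 0.15 kg, lying loose on the cork mat; origin at the centre of its underside, from 65 mm behind to 70 mm ahead; the black display is at the tail (-x), the black lens nose at +x.
- lens (a point): centre of the thermometer's round black lens (24 mm across) at the end of its nose, 70 mm ahead of and 16 mm above the thermometer's origin; it looks along its +x.
- mat: cork mat fixed on the worktop, 200 mm (x) by 120 mm (y), 5 mm thick; origin at the centre of its underside.
- spoon: wooden spoon lying on the worktop, bystander; origin under its middle, along its x.
- plate: terracotta plate 180 mm across, 22 mm high, bystander; origin at the centre of its underside.
- scraper: stainless steel bench scraper with a dark wooden grip, 110 x 150 mm, 18 mm high, lying flat, bystander; origin at the centre of its underside.
- mug: blue mug 80 mm across, 90 mm high, bystander; origin at the centre of its underside.
- jar: amber jar 70 mm across, 110 mm high, bystander; origin at the centre of its underside.
There are look-alikes about, which are no part of the job. Of the things that look like the thermometer, the largest one is meant.

How it is judged (in metres and radians):
On the way, in this order (a step that is already met when the one before it is completed fails the run):
1. the carrier rests in the middle station with the box in it (value of joint carrier between 0.092 and 0.108 m and velocity of joint carrier between -0.02 and 0.02 m/s and horizontal distance between egg_box and carrier_seat below 0.01 m and angle between egg_box's own z axis and vertical below 0.1 rad and z of egg_box in the frame of carrier_seat between -0.004 and 0.006 m), for 0.3 s.
2. the held thermometer points at the patch and is still, for a second (contact force between the fingers and thermometer above 0.5 N and x of patch in the frame of lens between 0.025 and 0.15 m and y of patch in the frame of lens between -0.022 and 0.022 m and z of patch in the frame of lens between -0.022 and 0.022 m and x of lens in the frame of patch below -0.02 m and angle between the x axis of lens and the x axis of patch, either way round below 0.4 rad and linear speed of thermometer below 0.03 m/s and angular speed of thermometer below 0.25 rad/s and value of joint carrier between 0.092 and 0.108 m), for 1 s.
At the end, for the whole second after the job is handed in: The carrier is within 8 mm of the middle station with the egg box seated in it (within 10 mm, upright within 0.1 rad), and the thermometer lies flat on the cork mat, its origin within 60 mm of the mat's centre, all at rest (value of joint carrier between 0.092 and 0.108 m and horizontal distance between egg_box and carrier_seat below 0.01 m and angle between egg_box's own z axis and vertical below 0.1 rad and z of egg_box in the frame of carrier_seat between -0.004 and 0.006 m and linear speed of each of egg_box, thermometer below 0.02 m/s and horizontal distance between thermometer and mat below 0.06 m and z of thermometer in the frame of mat between 0.001 and 0.01 m and angle between thermometer's own z axis and vertical below 0.15 rad); the robot touches nothing.
It fails at once if the carrier runs past the middle station by more than 35 mm (value of joint carrier above 0.135 m).
It fails at once if the egg box is tipped (angle between egg_box's own z axis and vertical above 0.3 rad).
It fails at once if a bystander (spoon, plate, scraper, mug, jar) is moved by more than 30 mm (distance of any of spoon, plate, scraper, mug, jar from where it was at the start of the episode above 0.03 m).
It also fails if it takes over 58 s, if anything falls off the work surface, if the arm or the gripper's body presses on something with over 40 N, if the wrist force passes 120 N, or if a joint passes its speed limit or range.

### The arm

A 6-joint arm with a two-finger parallel gripper is mounted at the origin on the work surface. World frame = base frame: x ahead of the robot, y to its left, z up, the work surface at z = 0. Lengths are in m, angles in degrees, forces in N, time in s.
With the tool pointing down it reaches from about 0.325 to 0.775 m from the base axis. Payload 5.5 kg.
Tool frame: the origin (TCP) lies at the centre of the arm's flange, where the gripper is bolted on; the fingertips stand 182 mm ahead of it and the grasp point (between the pads) lies 163 mm ahead of it; z points along the fingers, y is the line along which they close (so a half turn about z gives the same grasp; the last joint's range is limited). The gripper opens to 88 mm and grips with 3 to 60 N. Pads are 20 mm wide; open, the fingers measure 115 mm over their backs; the gripper's body (75 mm by 178 mm) begins 61 mm behind the grasp point.
Start: joints at [-78.535, 5.22, 70.514, -0, 104.267, -3.249], TCP at [0.152, -0.58, 0.405] pointing down, gripper open.
Joint ranges: [-164.24, 164.24], [-49.07, 125.15], [9.68, 141.18], [-86.29, 266.29], [3.28, 154.24], [-151.56, 151.56]. Speed limits (degrees/s): [147.25, 147.25, 172.46, 180, 180, 180].

### API

Orientations are given as [roll, pitch, yaw] about the fixed x, y, z axes, in that order (R = Rz(yaw) Ry(pitch) Rx(roll)).
In Python, from station import r gives the robot as it stands. The module is installed in compiled form; this text tells all that it offers. Calls block until the motion is done:
- r.reach(position, orientation): joint-space move of the TCP to a pose.
- r.servo_line(position, rotation=None, speed=0.15): straight line of the TCP; rotation=None keeps the orientation; speed is the mean speed in m/s.
- r.move_joints(angles): joint-space move.
- r.let_go() and r.grab(squeeze=None): open the fingers fully, or close them until they stop; squeeze is the grip in N (None keeps the last).
- r.wait(seconds).
- r.inverse_kinematics(position, orientation): joint angles nearest the present ones, or None.
- r.sense(): the state.
- r.snapshot(name): name is "side" or "top"; returns a dict with "frame" (420x560x3 uint8, red, green, blue), "fx", "fy", "cx", "cy" (pixels), "R" (3x3) and "t" (3): a world point X has camera coordinates R X + t. Camera axes: x right, y down, z forward; pixel columns grow to the right and rows downward; lengths in m; the calibration is good to about 2 mm. A picture is of the moment at which its call begins. There is no depth.
A pose or a line that the arm cannot do raises r.IKError and nothing moves.
- r.hand_in(): hands the job in; it is judged then, once.
The state is a dict: "clock": time; "joints": joint angles; "joint_vel": joint speeds; "joint_torque": joint torques, N m; "tcp_pos": TCP position; "orientation": TCP orientation; "contact_force": force on the tool from outside, world axes, zero at the start; "torque": the same for the moment, N m; "opening": finger opening in m; "gripper_force": force on a finger pad.
Only numpy, scipy, OpenCV 4.12 (cv2) and the standard library are available. Lean on these libraries where they do the work, as an engineer would, in place of code of your own. Each camera call takes 0.05 s, during which the arm holds its last target. There are 200 camera calls.

## Working session

There is one attempt and no reset: what is moved stays moved. The work goes in short steps, each a Python script; the robot and the scene stay as the last script left them, time stands still between calls to the robot, and variables do not carry over. Pictures are saved under pics/ and viewed, at most 10 in all, crops included, and the job is handed in when it is done.

```bash
mkdir -p pics; cat > h.py <<'E'
import numpy as np, cv2
from station import r
def snap(n,f):
    s=r.snapshot(n); cv2.imwrite(f,s["frame"][:,:,::-1]); return s
def ray(s,u,v):
    R=np.array(s["R"]);t=np.array(s["t"])
    d=R.T@np.array([(u-s["cx"])/s["fx"],(v-s["cy"])/s["fy"],1]); return -R.T@t,d
def plane(s,u,v,z):
    o,d=ray(s,u,v); return o+d*(z-o[2])/d[2]
def two(a,pa,b,pb):
    o,d=ray(a,*pa);p,e=ray(b,*pb)
    k=np.linalg.lstsq(np.stack([d,-e],1),p-o,rcond=None)[0]
    x,y=o+d*k[0],p+e*k[1]; return (x+y)/2,np.linalg.norm(x-y)
def proj(s,X):
    c=np.array(s["R"])@np.array(X)+np.array(s["t"]); return [round(float(s["fx"]*c[0]/c[2]+s["cx"]),1),round(float(s["fy"]*c[1]/c[2]+s["cy"]),1)]
E
python3 - <<'E'
from h import *
import pickle
d={}
for n in("side","top"):
    s=snap(n,f"pics/{n}0.png"); d[n]=s
    R=np.array(s["R"]);print(n,-R.T@np.array(s["t"]),R[2],s["fx"])
pickle.dump(d,open("s0.pkl","wb"))
print(r.sense())
E
```

```text
side [ 0.06280111 -0.73626145  1.12939413] [ 0.36607685  0.52513434 -0.76825885] 468.6435978609387
top [ 0.43838395 -0.00974671  1.17096914] [ 0.09871585 -0.00251961 -0.99511247] 400.48705373446006
{'clock': 0.1, 'joints': array([-7.85347042e+01,  5.25707754e+00,  7.05749871e+01, -1.91600731e-03,
        1.04267399e+02, -3.24875188e+00]), 'joint_vel': array([-0.08110269,  0.00821573, -0.17378912, -0.02077502, -0.05199483,
        0.07186472]), 'joint_torque': array([ 2.81907436e-03, -4.47854948e+01, -4.07571137e+01,  7.00558978e-02,
        2.83496466e-02, -1.08056688e-04]), 'tcp_pos': array([ 0.15239764, -0.58036667,  0.40363756]), 'orientation': array([-1.79900591e+02, -3.78198667e-03,  1.47135738e+01]), 'contact_force': array([-0.23911201,  1.00157315, -0.3578458 ]), 'torque': array([ 0.01137282, -0.01489999, -0.08876644]), 'gripper_force': 0.0, 'opening': 0.08795082177897487}
```

View pics/side0.png

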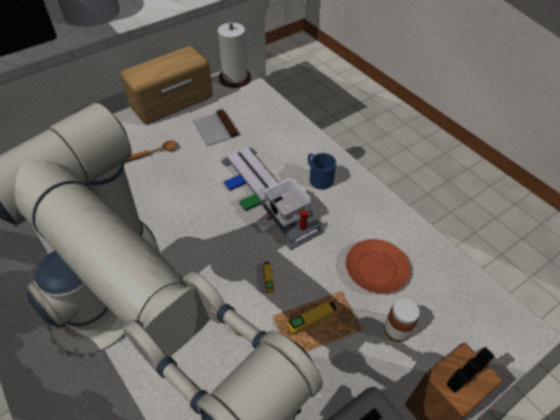

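View pics/top0.png

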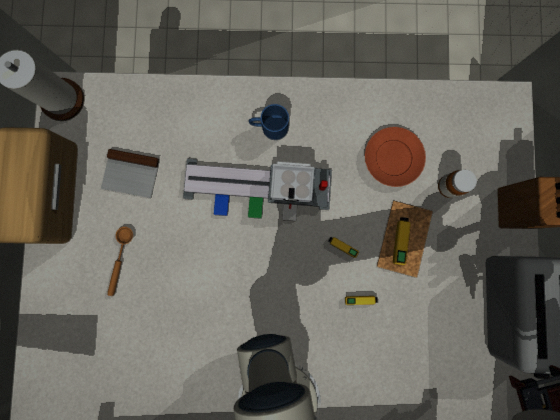

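The top view shows the rail running right to left across columns 185–330 at row 185. The carrier's red post is at (323,185), the box at (292,183) with its stripe at (291,195), and the green and blue tabs at (256,207) and (222,206). The large thermometer is at (402,240) on the mat, nose up at (404,218). In the side view the post is at (304,217) and the thermometer at (313,318).

```bash
python3 - <<'E'
from h import *
import pickle
d=pickle.load(open("s0.pkl","rb"))
roi={"top":dict(red=(315,170,335,200),green=(240,190,268,222),blue=(210,190,235,222),yel=(380,205,425,275),mat=(370,195,440,285)),
"side":dict(red=(290,200,320,235),green=(235,190,268,215),blue=(220,170,250,195),yel=(282,295,345,338),mat=(265,285,370,355))}
hs=dict(red=[(0,8),(172,180)],green=[(45,85)],blue=[(108,130)],yel=[(20,33)],mat=[(4,35)])
for n in d:
    s=d[n];H=cv2.cvtColor(s["frame"],cv2.COLOR_RGB2HSV)
    for k,(a,b,c,e) in roi[n].items():
        h=H[b:e,a:c]; m=np.zeros(h.shape[:2],bool)
        for lo,hi in hs[k]: m|=(h[...,0]>=lo)&(h[...,0]<=hi)
        m&=(h[...,1]>(170 if k in("red","yel") else 90))&(h[...,2]>40)
        m=m.astype(np.uint8)
        N,L,st,_=cv2.connectedComponentsWithStats(m)
        if N<2: print(n,k,"none");continue
        i=1+st[1:,4].argmax(); ys,xs=np.where(L==i)
        rc=cv2.minAreaRect(np.stack([xs+a,ys+b],1).astype(np.float32))
        print(n,k,st[i,4],"cen",(xs.mean()+a).round(1),(ys.mean()+b).round(1),"rect",np.round(cv2.boxPoints(rc),1).tolist())
a=cv2.resize(d["top"]["frame"][160:290,260:440],None,fx=4.4,fy=4.4,interpolation=cv2.INTER_CUBIC)
cv2.imwrite("pics/crop.png",a[:,:,::-1])
E
```

```text
side red 98 cen 303.1 219.4 rect [[300.0, 211.0], [306.0, 211.0], [306.0, 228.0], [300.0, 228.0]]
side green 188 cen 250.0 201.7 rect [[239.1999969482422, 201.39999389648438], [256.0, 193.0], [260.6000061035156, 202.1999969482422], [243.8000030517578, 210.60000610351562]]
side blue 192 cen 234.8 181.7 rect [[224.0, 180.89999389648438], [241.3000030517578, 172.89999389648438], [245.6999969482422, 182.5], [228.39999389648438, 190.39999389648438]]
side yel 568 cen 312.4 316.6 rect [[284.3999938964844, 321.79998779296875], [328.3999938964844, 299.79998779296875], [335.20001220703125, 313.3999938964844], [291.20001220703125, 335.3999938964844]]
side mat 2872 cen 318.7 322.0 rect [[273.1000061035156, 315.70001220703125], [345.20001220703125, 288.70001220703125], [360.70001220703125, 330.0], [288.6000061035156, 357.0]]
top red 54 cen 323.0 184.7 rect [[320.0, 180.0], [326.0, 180.0], [326.0, 189.0], [320.0, 189.0]]
top green 275 cen 255.1 207.0 rect [[247.60000610351562, 216.60000610351562], [249.3000030517578, 196.3000030517578], [262.6000061035156, 197.39999389648438], [260.8999938964844, 217.6999969482422]]
top blue 288 cen 220.9 204.3 rect [[213.1999969482422, 214.10000610351562], [215.10000610351562, 193.39999389648438], [228.6999969482422, 194.60000610351562], [226.8000030517578, 215.3000030517578]]
top yel 483 cen 401.2 239.8 rect [[391.8999938964844, 263.3999938964844], [397.0, 220.10000610351562], [410.6000061035156, 221.6999969482422], [405.5, 265.0]]
top mat 2677 cen 404.6 238.2 rect [[376.1000061035156, 266.79998779296875], [392.70001220703125, 200.1999969482422], [432.8999938964844, 210.1999969482422], [416.29998779296875, 276.79998779296875]]
```

View pics/crop.png

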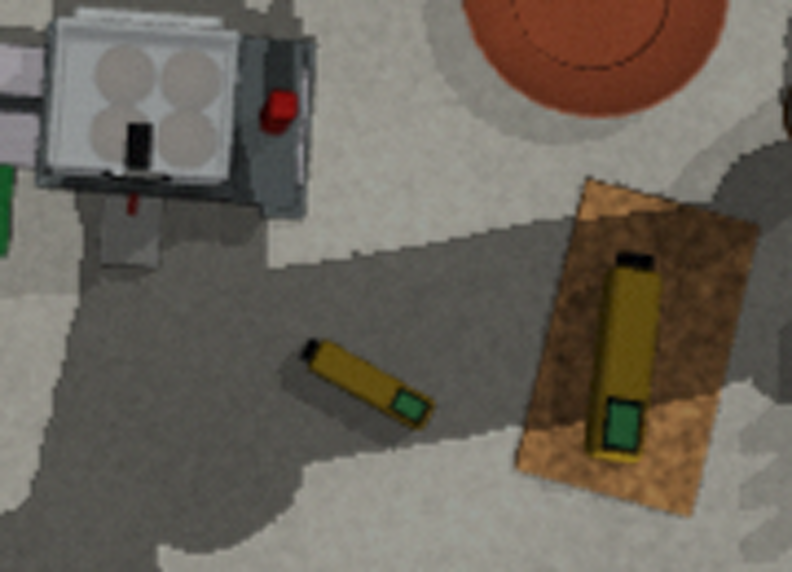

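The crop shows the thermometer nose end at about (404.1,218.4), its tail at (399.8,263.4), the lid stripe at (291.6,193.2), the red pointer at (290,206.5) and the top of the post at (324.6,183.5), in full-image pixels.

```bash
python3 - <<'E'
from h import *
import pickle
np.set_printoptions(precision=4,suppress=True)
d=pickle.load(open("s0.pkl","rb"));T=d["top"];S=d["side"]
print("post top",two(T,(324.6,183.5),S,(303.5,213)), plane(T,324.6,183.5,.109), plane(S,303.5,213,.109))
print("green",two(T,(255.1,206.7),S,(249.8,200.5)),plane(T,255.1,207,.014))
print("blue",two(T,(220.9,204.3),S,(234.8,180.5)),plane(T,220.9,204.3,.014))
print("therm",two(T,(401.8,242),S,(311.5,314)))
n=plane(T,404.1,218.4,.033);t=plane(T,399.8,263.4,.035);print("nose,tail",n,t,np.linalg.norm(n-t),"yaw",np.degrees(np.arctan2(*(n-t)[1::-1])))
M=[(376.1,266.8),(392.7,200.2),(432.9,210.2),(416.3,276.8)]
P=np.array([plane(T,*p,.005) for p in M]);print("mat",P.mean(0),P)
Ms=[(273,316),(345,288.7),(360.7,330),(288.6,357)]
print("mat side",np.mean([plane(S,*p,.005) for p in Ms],0), two(T,(404.5,238.5),S,(316.8,322.8)))
print("stripe",plane(T,291.6,193.2,.098),"pointer",plane(T,290,206.5,.034))
g=plane(T,255.1,206.7,.014);b=plane(T,220.9,204.3,.014);print("rail yaw",np.degrees(np.arctan2(*(b-g)[1::-1]))-90)
E
```

```text
post top (array([ 0.6053, -0.112 ,  0.102 ]), np.float64(0.0003101546334048401)) [ 0.6044 -0.1114  0.109 ] [ 0.6015 -0.1162  0.109 ]
green (array([0.5476, 0.0809, 0.0097]), np.float64(0.00034165354865082196)) [0.5464 0.0805 0.014 ]
blue (array([0.5535, 0.1801, 0.0102]), np.float64(0.0016613033393051816)) [0.5524 0.1799 0.014 ]
therm (array([ 0.4554, -0.3411,  0.0307]), np.float64(0.005376406305329179))
nose,tail [ 0.5201 -0.3463  0.033 ] [ 0.3929 -0.3323  0.035 ] 0.12801643745429186 yaw -6.273841581857897
mat [ 0.4645 -0.3553  0.005 ] [[ 0.3807 -0.2723  0.005 ]
 [ 0.575  -0.3216  0.005 ]
 [ 0.5478 -0.4392  0.005 ]
 [ 0.3544 -0.388   0.005 ]]
mat side [ 0.4654 -0.3594  0.005 ] (array([ 0.4646, -0.3576, -0.0019]), np.float64(0.0018054180077683112))
stripe [ 0.5779 -0.0236  0.098 ] pointer [ 0.5479 -0.0205  0.034 ]
rail yaw -2.937313238063197
```

```bash
python3 - <<'E'
from h import *
yaw=86.8; u=np.array([.055,.998,0]); P0=np.array([.6045,-.114,.26])
r.grab(5)
up=P0-.07*u; up[2]=.36
r.reach(up,[180,0,yaw]); a=P0-.05*u
r.servo_line(a,speed=.2)
f0=r.sense()["contact_force"]; s=-.05; hit=None
fy=lambda: round(float((r.sense()["contact_force"]-f0)[1]),1)
while s<-.006:
    s+=.003; r.servo_line(P0+s*u,speed=.03); f=fy(); print(round(s,3),f,end='; ')
    if f<-2: hit=s;break
print("hit",hit,r.sense()["clock"])
snap("top","pics/hit.png")
E
```

```text
-0.047 -0.5; -0.044 -0.4; -0.041 -0.7; -0.038 0.7; -0.035 -0.8; -0.032 0.0; -0.029 -0.3; -0.026 -0.3; -0.023 -0.0; -0.02 0.1; -0.017 -0.1; -0.014 -2.2; hit -0.013999999999999992 7.25
```

```bash
python3 - <<'E'
from h import *
u=np.array([.055,.998,0]); P0=np.array([.6045,-.114,.26])
f0=r.sense()["contact_force"]
s=-.014
def go(s,v):
    r.servo_line(P0+s*u,speed=v); print(round(s,3),np.round((r.sense()["contact_force"]-f0)[1],1),end='; ')
while s<.003: s+=.003; go(s,.03)
s=.06; go(s,.04)
while s<.080: s+=.0025; go(s,.02)
print(r.sense()["clock"])
a=snap("top","pics/p1.png");b=snap("side","pics/p1s.png")
import pickle;pickle.dump(dict(top=a,side=b),open("s1.pkl","wb"))
c1=cv2.resize(a["frame"][150:230,180:340],None,fx=5,fy=5,interpolation=cv2.INTER_CUBIC)
cv2.imwrite("pics/p1c.png",c1[:,:,::-1])
E
```

```text
-0.011 0.5; -0.008 1.9; -0.005 3.5; -0.002 4.4; 0.001 3.0; 0.004 3.3; 0.06 -1.5; 0.062 0.2; 0.065 1.1; 0.068 2.3; 0.07 2.6; 0.073 2.6; 0.075 2.7; 0.078 3.4; 0.08 2.9; 12.55
```

View pics/p1c.png

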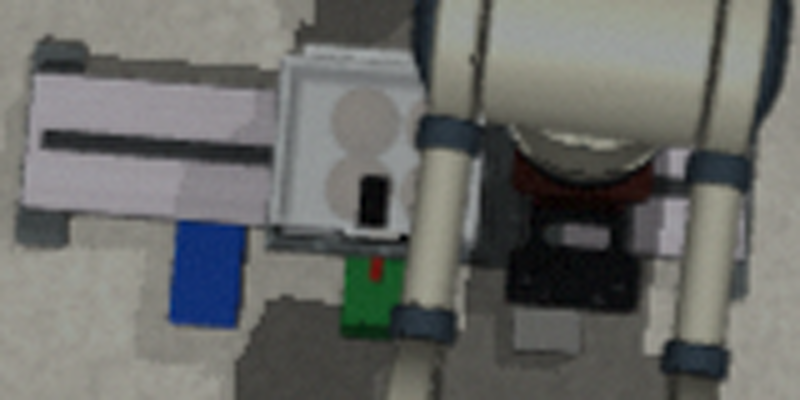

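The pointer now sits over the green tab, at about (255.2,203.6).

```bash
python3 - <<'E'
from h import *
import pickle
np.set_printoptions(precision=4,suppress=True)
d=pickle.load(open("s1.pkl","rb"));T=d["top"]
p=plane(T,255.2,203.6,.034);q=plane(T,290,206.5,.034);print(p,np.linalg.norm(p-q))
print("stripe",plane(T,180+374/5,150+202/5,.098))
# retreat and look
u=np.array([.055,.998,0]); P0=np.array([.6045,-.114,.26])
r.servo_line(P0+.04*u,speed=.1)
b=P0+.02*u; b[2]=.36; r.servo_line(b,speed=.25)
r.let_go()
r.reach([.455,-.341,.30],[180,0,-6])
a=snap("top","pics/p2.png");b=snap("side","pics/p2s.png");print(r.sense()["clock"],r.sense()["tcp_pos"],r.sense()["joints"])
pickle.dump(dict(top=a,side=b),open("s2.pkl","wb"))
c1=cv2.resize(a["frame"][150:230,180:340],None,fx=5,fy=5,interpolation=cv2.INTER_CUBIC)
c2=cv2.resize(b["frame"][150:250,200:360],None,fx=5,fy=5,interpolation=cv2.INTER_CUBIC)[:200*1+180]
cv2.imwrite("pics/p2c.png",np.vstack([c1[:300,:],c2[:300]])[:,:,::-1])
E
```

```text
[0.5543 0.0789 0.034 ] 0.09963027391180221
stripe [0.5836 0.0759 0.098 ]
16.3667 [ 0.4558 -0.3402  0.3004] [-40.1749   0.6441  85.792    0.0178  93.5244  55.6772]
```

View pics/p2c.png

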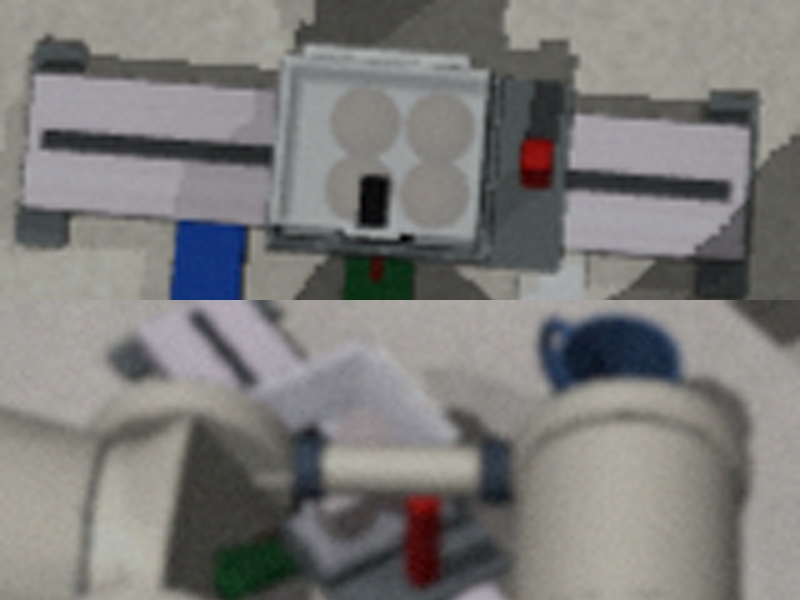

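The post has moved and the carrier sits on the green tab, 99.6 mm from where it started, with the box seated. Next comes the thermometer grasp.

```bash
python3 - <<'E'
from h import *
import pickle
r.servo_line([.455,-.340,.191],speed=.12)
r.grab(20); s=r.sense(); print("open",s["opening"],s["gripper_force"],s["tcp_pos"])
r.servo_line([.455,-.340,.34],speed=.15)
r.reach([.423,.0847,.34],[180,0,-3.2])
r.servo_line([.423,.0847,.238],speed=.1)
s=r.sense();print(s["clock"],s["tcp_pos"],s["orientation"],s["opening"],s["gripper_force"])
a=snap("top","pics/p3.png");b=snap("side","pics/p3s.png");pickle.dump(dict(top=a,side=b),open("s3.pkl","wb"))
c1=cv2.resize(a["frame"][160:320,200:340],None,fx=3.6,fy=3.6,interpolation=cv2.INTER_CUBIC)[:576,:400]
c2=cv2.resize(b["frame"][150:310,180:290],None,fx=3.6,fy=3.6,interpolation=cv2.INTER_CUBIC)[:576]
cv2.imwrite("pics/p3c.png",np.hstack([c1,c2])[:,:,::-1])
E
```

```text
open 0.0339101610173772 19.956756234169006 [ 0.45498105 -0.34005163  0.19096306]
22.175 [0.42327199 0.08472203 0.23887523] [-1.79985149e+02 -8.51808001e-02 -3.20074067e+00] 0.033741693722343334 19.956881403923035
```

View pics/p3c.png

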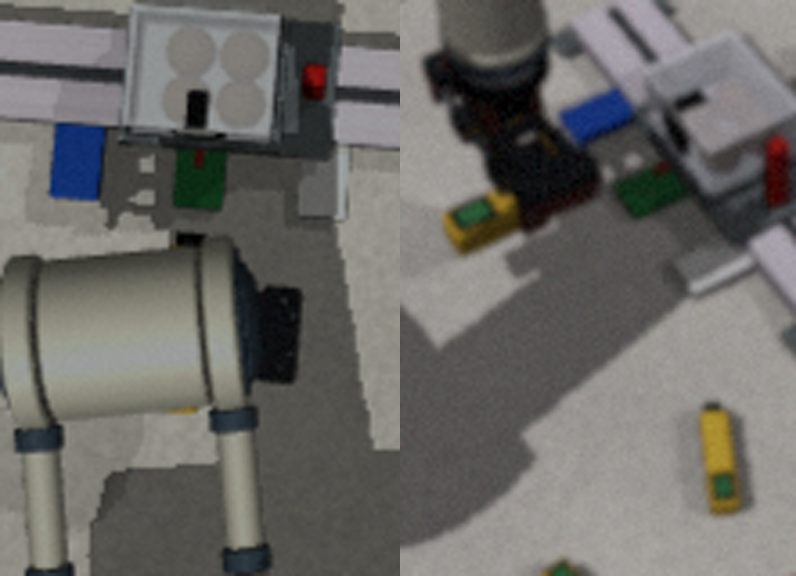

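The held thermometer's nose shows at (252.2,226.1) in the top view, facing the box front. In the side view the black patch is visible at about (258,185).

```bash
python3 - <<'E'
from h import *
import pickle
np.set_printoptions(precision=4,suppress=True)
d=pickle.load(open("s3.pkl","rb"));T=d["top"];S=d["side"]
print("nose tip",plane(T,252.2,225.2,.08))
X=np.array([.569,.0767,.068]);print(proj(S,X))
b=S["frame"][172:198,246:272].astype(int).sum(2);ys,xs=np.where(b<110);print(len(xs),[(int(x)+246,int(y)+172) for x,y in zip(xs,ys)])
s=r.sense();print(s["clock"])
E
```

```text
nose tip [0.4903 0.0819 0.08  ]
[255.7, 185.9]
83 [(261, 176), (262, 176), (259, 177), (260, 177), (261, 177), (262, 177), (257, 178), (258, 178), (259, 178), (260, 178), (261, 178), (257, 179), (258, 179), (254, 182), (254, 183), (255, 183), (254, 184), (255, 184), (256, 184), (255, 185), (256, 185), (257, 185), (255, 186), (256, 186), (257, 186), (250, 187), (255, 187), (256, 187), (257, 187), (258, 187), (249, 188), (250, 188), (255, 188), (256, 188), (257, 188), (258, 188), (250, 189), (251, 189), (252, 189), (256, 189), (257, 189), (258, 189), (259, 189), (251, 190), (252, 190), (257, 190), (258, 190), (252, 191), (253, 191), (257, 191), (258, 191), (252, 192), (253, 192), (254, 192), (253, 193), (254, 193), (255, 193), (253, 194), (254, 194), (255, 194), (256, 194), (252, 195), (253, 195), (254, 195), (255, 195), (256, 195), (251, 196), (252, 196), (253, 196), (254, 196), (255, 196), (256, 196), (257, 196), (249, 197), (250, 197), (251, 197), (252, 197), (253, 197), (254, 197), (255, 197), (256, 197), (257, 197), (258, 197)]
22.275
```

The patch centre measures (256.5,186.7) against a predicted (255.7,185.9), so the aim is within about 2 mm. I'll hold here, then lay it back at the middle of the mat.

```bash
python3 - <<'E'
from h import *
r.wait(2.6)
r.servo_line([.423,.0847,.34],speed=.12)
r.reach([.469,-.358,.34],[180,0,-12])
r.servo_line([.469,-.358,.22],speed=.15)
r.servo_line([.469,-.358,.1915],speed=.03)
s=r.sense();print(s["clock"],s["tcp_pos"],s["contact_force"])
r.let_go(); r.servo_line([.469,-.358,.34],speed=.12)
r.reach([.40,-.05,.40],[180,0,-12]); r.wait(.5)
a=snap("top","pics/p4.png");b=snap("side","pics/p4s.png");print(r.sense()["clock"])
c1=cv2.resize(a["frame"][140:300,240:460],None,fx=3.6,fy=3.6,interpolation=cv2.INTER_CUBIC)
cv2.imwrite("pics/p4c.png",c1[:,:,::-1])
E
```

```text
29.5583 [ 0.46908006 -0.35805305  0.19175107] [ 0.53761121 -1.26967077 -1.78648474]
33.725
```

View pics/p4c.png

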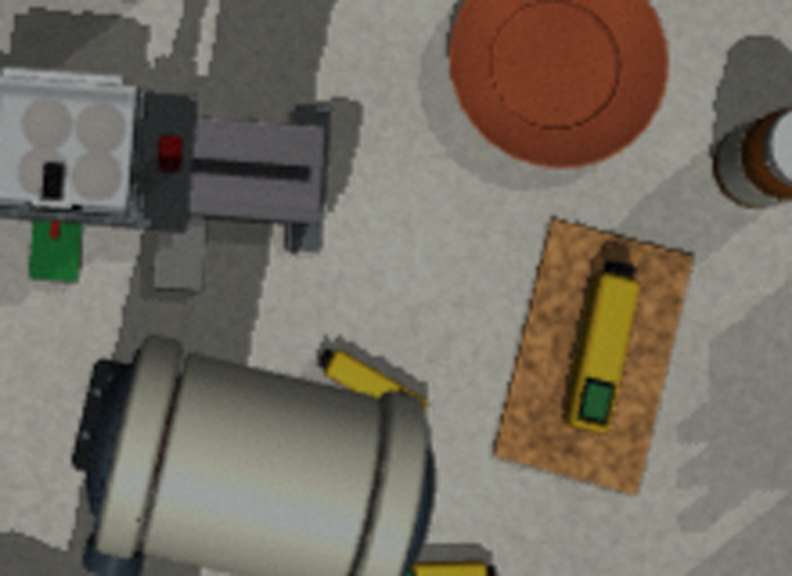

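The picture shows the thermometer flat in the middle of the mat at crop (605,345), and the carrier pointer still on the green tab at (55,230).

```bash
python3 -c "
from h import *
print(r.hand_in())"
```

```text
the job is handed in; nothing more can be done
None
```

I pushed the carrier to the green middle station with the box still seated, held the thermometer on the patch from about 8 cm for over two seconds, laid it back flat in the middle of its mat and handed the job in at about 34 s of the 58 s allowed; the hand-in gave no verdict.

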